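# Shuffle the hex grinding core home in a pepper mill

### The job

Pick up the white porcelain grinding core (the one with a hexagonal flange and a square neck) and set it, flange down, in the open end of the rosewood mill body held in the green vise, then shuffle and turn it lightly until its hexagon drops fully home in the socket, and let go of it. Press only lightly and do not force, wedge or bang it: porcelain chips. Leave the other mill parts where they lie.

Things in the scene. Friction and masses are not known exactly. Their poses are not given: they have to be found in the camera images.
- core: White porcelain grinding core, about 110 g, standing on its flange. Hexagonal flange 34 mm across flats, 39.3 mm across corners, 10 mm thick, flats facing its own +x and -x; on it a square neck 20 x 20 mm, faces along its x and y, top 60 mm above the underside. Origin: centre of the underside, z up the neck. The hexagon repeats every 60 degrees.
- mill: Rosewood mill body, 72 mm across, open end up, rim 118 mm above the bench, clamped in a small green vise; all fixed. Origin: on the mill's axis at bench level, z up. Vise jaws 76 mm high at its +y and -y; screw handle points to +y, 120 mm from the axis, 45 mm high. A steel socket is set in the rim (see mouth, ledge, floor).
- mouth (a point): Centre of the mill's wooden rim, 118 mm above the bench, axes as the mill's. Inside it the socket opens with a loose round pocket 50 mm across, 8 mm deep. The socket is one rigid steel piece bedded by hand: its own centre lies up to 3 mm off this point along the mill's x and as much along y. It does not give under light hand force.
- ledge (a point): On the mill's axis at the height of the pocket's flat bottom ledge, 110 mm above the bench. In the ledge is a hexagonal hole 35.6 mm across flats, 9 mm deep, concentric with the round pocket (not with this point), turned about the vertical by any amount (the mill's yaw says nothing of it).
- floor (a point): On the mill's axis at the height of the hexagonal hole's flat floor, 101 mm above the bench. Only a core centred to about 1 mm and turned to within about 5 degrees falls in; else it rests on the ledge. Fully home, the core's underside is on this floor and its neck stands 43 mm above the rim.
- ring: Plain white porcelain grinding ring, round, 46 mm across, 14 mm high, 28 mm bore; a bystander. Origin: centre of the underside.
- nut: Brass tension nut, hexagon 26 mm across the flats with a round collar, 22 mm high; a bystander. Origin: centre of the underside.
- cap: Round steel spring cap, 38 mm across, 22 mm high; a bystander. Origin: centre of the underside.
- shaft: Square steel mill shaft, 160 mm long, 7 mm thick, lying flat; a bystander. Origin: under its middle; x along it.
- head: Rosewood mill head, turned, 62 mm across, 80 mm high, standing; a bystander. Origin: centre of the underside.
There are look-alikes about, which are no part of the job. Of the things that look like the core, take the one that is farthest to the robot's left at the start.

How it is judged:
By the outcome, as a careful person would: the job done as asked, in the order asked, and still so for the second after the job is handed in, with the robot touching nothing.
It also fails if it takes over 64 s, if anything falls off the work surface, if the arm or the gripper's body presses on something with over 40 N, if the wrist force passes 120 N, or if a joint passes its speed limit or range.

### The arm

A 7-joint arm with a two-finger parallel gripper is mounted at the origin on the work surface. World frame = base frame: x ahead of the robot, y to its left, z up, the work surface at z = 0. Lengths are in m, angles in rad, forces in N, time in s.
With the tool pointing down it reaches from about 0.4 to 0.85 m from the base axis. Payload 4.5 kg.
Tool frame: the origin (TCP) lies on the mounting face of the last link; the fingertips stand 166 mm ahead of it and the grasp point (between the pads) lies 147 mm ahead of it; y points along the fingers, z is the direction in which the jaws open and shut, and the axes are right-handed (so a half turn about y gives the same grasp; the last joint's range is limited). The gripper opens to 88 mm and grips with 3 to 60 N. Pads are 18 mm wide; open, the fingers measure 123 mm over their backs; the gripper's body (75 mm by 187 mm) begins 45 mm behind the grasp point.
Start: joints at [1.165, 0.689, -0.195, 1.565, 0.157, 0.902, -0.215], TCP at [0.266, -0.566, 0.405] pointing down, gripper open.
Joint ranges: [-3.01, 3.01], [-0.46, 2.08], [-1.47, 1.51], [0.13, 2.56], [-1, 4.14], [0.04, 2.09], [-2.66, 2.66]. Speed limits (rad/s): [2.57, 2.57, 3.14, 3.14, 3.14, 3.14, 3.14].

### API

Orientations are given as a unit quaternion [x, y, z, w].
In Python, from plant import r gives the robot as it stands.
- The arm moves only by the tool arm_command, never from a script. Its argument "deltas" is a list of rows, each an object of numbers: "dx", "dy", "dz": the shift along the tool's x, y, z each as a share of 1000 mm, from -1 to 1; "wx", "wy", "wz": the turn, a rotation vector about the tool's x, y, z each as a share of 45 degrees, from -1 to 1. In form: [{"dx": .., "dy": .., "dz": .., "wx": .., "wy": .., "wz": ..}, ...]. A call has exactly 5 rows; each row is the pose to reach, as a shift and turn from the pose commanded when the call began, along the tool's axes at that moment; what a row does not reach only later rows make up. A row lasts 1/10 s, in which the tool goes at most 50 mm and 8.59 degrees, less where a joint would pass 70% of its speed; a pose out of reach is approached as far as the arm can. A call with a number of a shift or a turn outside -1 to 1 is refused whole. A call with a gripper value outside its range is refused whole. "claw" is the opening, from -1 (shut) to 1 (fully open), set as the call begins (left out, the last holds). The fingers move at their own pace and stop on an object; "grip_force" is the grip in N (left out, the last holds). Time passes only in rows, so rows that repeat a pose let the fingers close, or fill a call up. It gives the time, the measured TCP pose, the force and the opening at its end, in the units of the state.
- r.get_state(): the state, without advancing time (a new reading comes with each control period).
- r.snapshot(name): name is "scene" or "top" or "wrist"; returns the picture (480x640x3 uint8, red, green, blue); there is no depth.
- r.get_calibration(name): a dict with "vertical_fov" (degrees; the focal length in pixels is half the picture's height over the tangent of half this angle, whatever the lens; pixels are square), "cx", "cy" (the principal point, pixels), "k1" (the pictures are not rectified: a ray, as slopes to the right and down, at radius r is drawn at 1 + k1 r^2 times it, then the intrinsics apply), "R" (3x3) and "t" (3): a world point X has camera coordinates R X + t. Camera axes: x right, y down, z forward; pixel columns grow to the right and rows downward; lengths in m; the calibration is good to about 2 mm. A picture is of the moment at which its call begins: read the wrist's pose just before it. get_calibration takes no time and is no camera call; for the wrist camera it gives the pose at the moment of the call.
- r.finish_job(): hands the job in, once; it reports no verdict.
The state is a dict: "clock": time; "q": joint angles; "qd": joint speeds; "joint_torque": joint torques, N m; "tool_pos": TCP position; "eef_rot": TCP orientation; "contact_force": force on the tool from outside, world axes, zero at the start; "moment": the same for the moment, N m; "opening": opening from 0.0 (shut) to 1.0 (fully open).
Only numpy, scipy, OpenCV 4.12 (cv2) and the standard library are available. Lean on these libraries where they do the work, as an engineer would, in place of code of your own. Each camera call takes 0.05 s, during which the arm holds its last target.

## Working session

There is one attempt and no reset: what is moved stays moved. The work goes in short steps, Python scripts to look and compute and a tool call to move; the robot and the scene stay as the last step left them, time stands still between calls to the robot, and variables do not carry over. Pictures are saved under pics/ and viewed, and the job is handed in when it is done.

Besides the shell and the picture viewer there is one more tool, called after "Emit:" as name([rows], argument=value, ...), one row to a line, values as JSON. arm_command: Moves the arm, as the interface text tells. Shift numbers are shares of 1000 mm and turn numbers shares of 45 degrees, none past 1 either way. Its arguments: {"type":"object","properties":{"deltas":{"type":"array","items":{"type":"object","properties":{"dx":{"type":"number","minimum":-1,"maximum":1},"dy":{"type":"number","minimum":-1,"maximum":1},"dz":{"type":"number","minimum":-1,"maximum":1},"wx":{"type":"number","minimum":-1,"maximum":1},"wy":{"type":"number","minimum":-1,"maximum":1},"wz":{"type":"number","minimum":-1,"maximum":1}}}},"claw":{"type":"number"},"grip_force":{"type":"number"}},"required":["deltas"]}

```bash
ls; mkdir -p pics; python3 - <<'E'
from plant import r
import cv2
s=r.get_state(); print({k:(v if isinstance(v,float) else [round(float(a),4) for a in v]) for k,v in s.items()})
for n in ["scene","top","wrist"]:
    c=r.get_calibration(n); print(n,c)
    cv2.imwrite(f"pics/{n}0.png",cv2.cvtColor(r.snapshot(n),cv2.COLOR_RGB2BGR))
E
```

```text
pics
{'clock': 0.0, 'q': [1.1648, 0.69, -0.1945, 1.5663, 0.1573, 0.9025, -0.2151], 'qd': [-0.0014, -0.0017, 0.0001, 0.0002, -0.0014, -0.0004, 0.0015], 'joint_torque': [-0.0004, -52.7562, -1.2667, -15.3428, -0.0526, 0.0066, 0.0001], 'tool_pos': [0.2659, -0.5652, 0.4039], 'eef_rot': [-0.1545, 0.6907, -0.6895, 0.1541], 'contact_force': [0.2904, -0.029, -0.0535], 'moment': [-0.009, 0.0234, -0.022], 'opening': 1.000208452892416}
scene {'vertical_fov': 51.77601195937936, 'cx': 323.3865848730381, 'cy': 233.18884566448543, 'k1': -0.08240511478323286, 'R': array([[ 0.55842939,  0.82953828, -0.00478081],
       [ 0.53616777, -0.36532353, -0.76096179],
       [-0.63299348,  0.42238011, -0.64877908]]), 't': array([-0.24798492, -0.26989765,  1.19001854])}
top {'vertical_fov': 48.29393870480499, 'cx': 316.63908669096213, 'cy': 233.61111805264625, 'k1': -0.0981460892146996, 'R': array([[-0.01910843, -0.9997985 , -0.00615095],
       [-0.98140659,  0.01993139, -0.19090271],
       [ 0.19098684,  0.00238873, -0.98158969]]), 't': array([-0.08627074,  0.57825042,  0.8480423 ])}
wrist {'vertical_fov': 61.85831520887765, 'cx': 312.2753567106044, 'cy': 242.08333801687547, 'k1': -0.08236454943824326, 'R': array([[ 0.42525275, -0.90507009, -0.00286852],
       [-0.87471512, -0.41180015,  0.25552709],
       [-0.23245118, -0.10615446, -0.96679764]]), 't': array([-0.62450251, -0.03460809,  0.38967921])}
```

View pics/scene0.png

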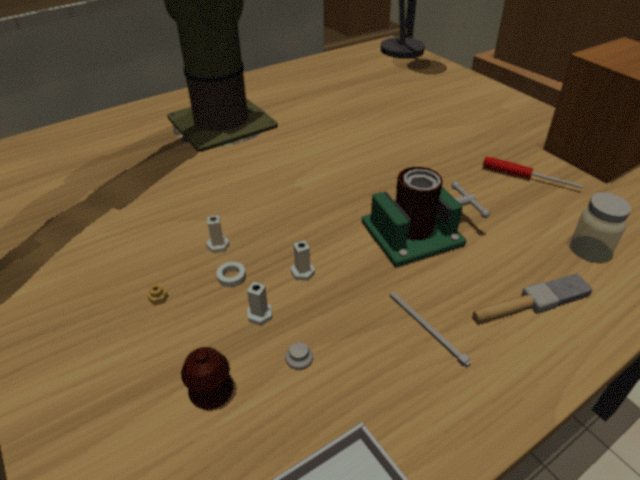

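View pics/top0.png

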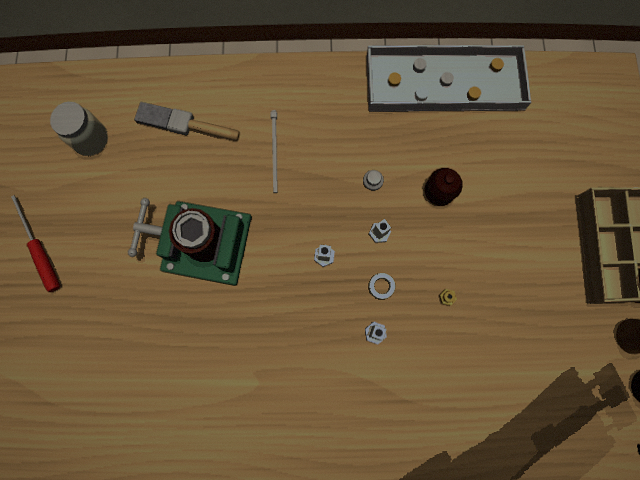

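View pics/wrist0.png

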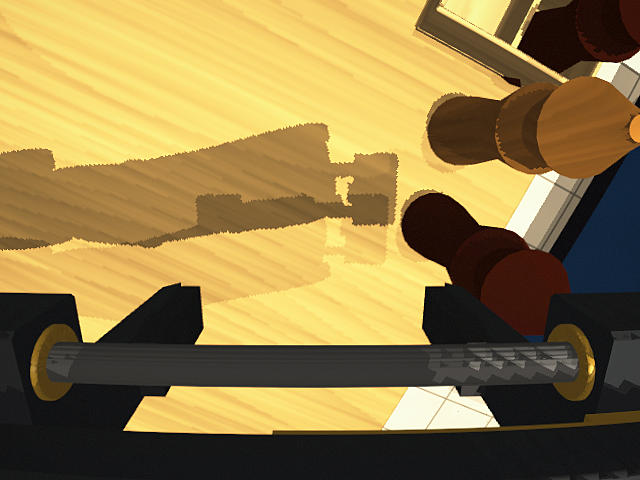

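Three things look like the core in the top view, at (324,256), (380,231) and (376,333). Image left is the robot's left (+y), so the one meant should be (324,256). I'll confirm that in an enlarged crop.

```bash
cat > h.py <<'E'
import numpy as np, cv2
from plant import r
from scipy.spatial.transform import Rotation as Ro
def K(c):
    f=240/np.tan(np.radians(c['vertical_fov'])/2)
    return f
def ray(c,p):
    f=K(c); d=np.array([(p[0]-c['cx'])/f,(p[1]-c['cy'])/f]); 
    u=d.copy()
    for _ in range(30): u=d/(1+c['k1']*(u@u))
    v=np.array(c['R']).T@np.array([u[0],u[1],1]); o=-np.array(c['R']).T@np.array(c['t'])
    return o,v
def onz(c,p,z):
    o,v=ray(c,p); return o+v*(z-o[2])/v[2]
def proj(c,X):
    x=np.array(c['R'])@np.array(X)+np.array(c['t']); u=x[:2]/x[2]; u=u*(1+c['k1']*(u@u)); return u*K(c)+[c['cx'],c['cy']]
def snap(n,name):
    c=r.get_calibration(n); im=cv2.cvtColor(r.snapshot(n),cv2.COLOR_RGB2BGR); cv2.imwrite(f'pics/{name}.png',im); return c,im
def crop(im,x0,y0,x1,y1,k,name):
    cv2.imwrite(f'pics/{name}.png',cv2.resize(im[y0:y1,x0:x1],None,fx=k,fy=k,interpolation=cv2.INTER_CUBIC))
E
python3 - <<'E'
from h import *
t=cv2.imread('pics/top0.png'); s=cv2.imread('pics/scene0.png')
a=cv2.resize(t[205:355,300:400],(400,600),interpolation=cv2.INTER_CUBIC)
b=cv2.resize(s[205:330,195:325],(400,385),interpolation=cv2.INTER_CUBIC)
o=np.zeros((600,800,3),np.uint8); o[:,:400]=a; o[:385,400:]=b
cv2.imwrite('pics/crop1.png',o)
crop(t,155,190,255,290,6,'crop2')
c=r.get_calibration('top')
for p in [(324,256),(380,231),(376,333)]: print(p,onz(c,p,0.03))
print(onz(c,(193,229),.118))
E
```

```text
(324, 256) [ 0.54185675 -0.10950859  0.03      ]
(380, 231) [ 0.58377574 -0.20782563  0.03      ]
(376, 333) [ 0.40909229 -0.19415394  0.03      ]
[0.57566745 0.0976103  0.118     ]
```

View pics/crop1.png

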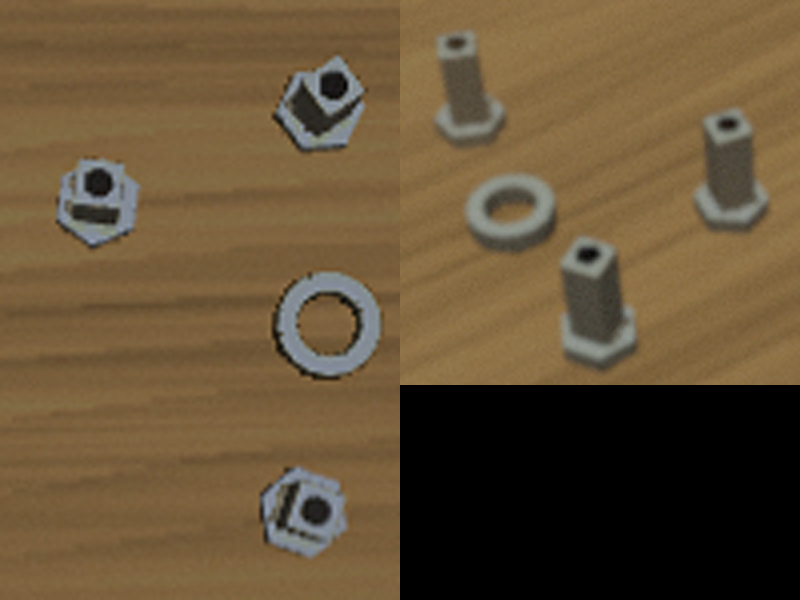

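View pics/crop2.png

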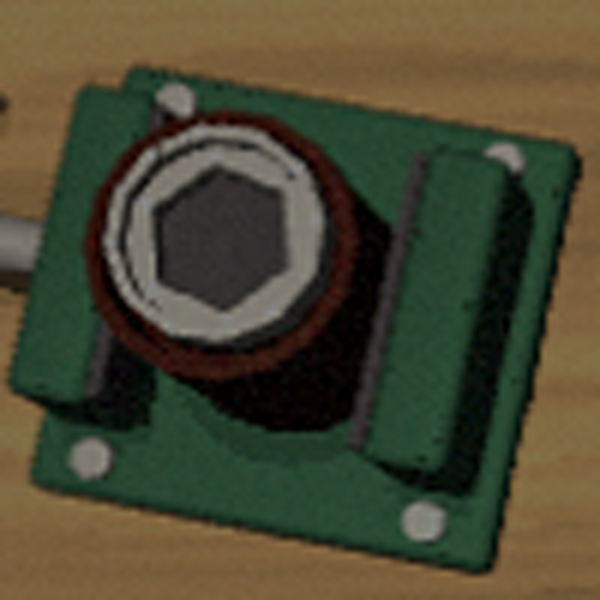

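The left-most core-like part, top (324,256), has a hexagonal flange, a square neck and a bore, so it matches the description and is farthest to the robot's left. The mill's hex hole shows clearly near top (192,230). Next I'll measure both.

```bash
cat > m1.py <<'E'
from h import *
im=cv2.imread('pics/top0.png'); c=r.get_calibration('top')
g=cv2.cvtColor(im,cv2.COLOR_BGR2GRAY)
def up(x0,y0,x1,y1,k=8): return cv2.resize(g[y0:y1,x0:x1],None,fx=k,fy=k,interpolation=cv2.INTER_CUBIC)
def back(q,x0,y0,k=8): return (np.array(q,float)+.5)/k-.5+[x0,y0]
# hex hole
x0,y0=170,208; u=up(x0,y0,218,254)
m=(u<100).astype(np.uint8)
n,l,st,ce=cv2.connectedComponentsWithStats(m)
i=l[int((230-y0)*8),int((192-x0)*8)]; mm=(l==i).astype(np.uint8); print('area',st[i])
cs=max(cv2.findContours(mm,0,cv2.CHAIN_APPROX_NONE)[0],key=cv2.contourArea)[:,0]
P=np.array([onz(c,back(q,x0,y0),.110)[:2] for q in cs])
def hexfit(P,label):
    h=cv2.moments((P*1e4).astype(np.float32).reshape(-1,1,2)); cen=np.array([h['m10'],h['m01']])/h['m00']/1e4
    d=P-cen; th=np.arctan2(d[:,1],d[:,0]); rr=np.hypot(*d.T)
    # boundary radius harmonic 6 -> corner dir
    o=np.argsort(th); t=np.linspace(-np.pi,np.pi,720,endpoint=False); R=np.interp(t,th[o],rr[o],period=2*np.pi)
    a=np.angle(np.sum(R*np.exp(-6j*t)))
    corner=-np.degrees(np.angle(np.sum(R*np.exp(6j*t)).conj()))/6
    print(label,cen,'area',cv2.contourArea((P*1e3).astype(np.float32)),'AF eq mm',np.sqrt(cv2.contourArea((P*1e3).astype(np.float32))/0.8660),'corner deg',corner, 'flat dir',corner+30)
    return cen
hexfit(P,'hole')
# neck hole of core
x0,y0=305,236; u=up(x0,y0,345,276); 
cv2.imwrite('pics/coreup.png',cv2.resize(u,None,fx=2,fy=2))
m=(u<55).astype(np.uint8); n,l,st,ce=cv2.connectedComponentsWithStats(m)
for i in range(1,n):
    if st[i][4]>300: p=back(ce[i],x0,y0); print('dark',p,st[i],onz(c,p,.06))
E
python3 m1.py
python3 -c "
from h import *
s=r.get_state(); print(Ro.from_quat(s['eef_rot']).as_matrix().round(3)); c=r.get_calibration('wrist');print(-c['R'].T@c['t'], c['R'])"
```

```text
area [   80    73   188   200 27886]
hole [0.57726996 0.1023723 ] area 1137.4219161577057 AF eq mm 36.24113997255126 corner deg 6.239139478290578 flat dir 36.239139478290575
dark [324.1841278  250.25585848] [ 132   91   52   53 2187] [ 0.54700145 -0.10970636  0.06      ]
dark [323.35224732 258.21925313] [ 106  164   90   35 2236] [ 0.53360848 -0.10803094  0.06      ]
[[-0.905 -0.001  0.426]
 [-0.426  0.001 -0.905]
 [ 0.    -1.    -0.001]]
[ 0.32591181 -0.53815155  0.38390302] [[ 0.42524416 -0.90507491 -0.0026085 ]
 [-0.87475274 -0.41173386  0.25550512]
 [-0.23232528 -0.10637027 -0.96680418]]
```

View pics/coreup.png

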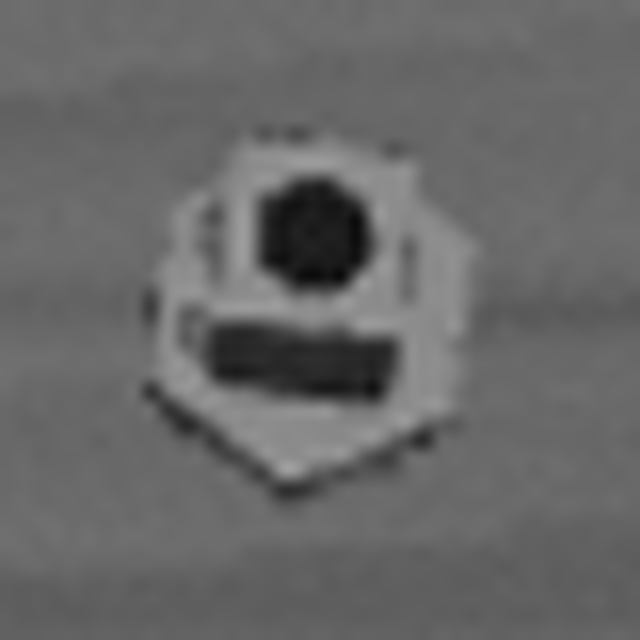

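```bash
cat >> h.py <<'E'
def plan(goal,dyaw=0.0):
    s=r.get_state(); M=Ro.from_quat(s['eef_rot']).as_matrix(); d=M.T@(np.array(goal)-s['tool_pos'])
    w=M.T@np.array([0,0,dyaw])/45
    zy=np.degrees(np.arctan2(M[1,2],M[0,2]))
    print('t',round(s['clock'],2),'pos',np.round(s['tool_pos'],4),'jawyaw',round(zy,2),'down',M[:,1].round(4),'F',np.round(s['contact_force'],2),'open',round(s['opening'],3))
    print('delta tool (share):',d.round(4),'turn',w.round(4),'len',np.linalg.norm(d).round(4))
E
python3 -c "
from h import *
plan([.547,-.11,.33],-29.8)"
```

```text
t 0.15 pos [ 0.266  -0.5653  0.4041] jawyaw -64.79 down [-7.0e-04  1.2e-03 -1.0e+00] F [ 0.3  -0.3  -1.34] open 1.0
delta tool (share): [-0.4481  0.0745 -0.2922] turn [-1.000e-04  6.622e-01  9.000e-04] len 0.5401
```

Emit:
arm_command([
  {"dx": -0.04,"dy": 0.007,"dz": -0.026,"wy": 0.06},
  {"dx": -0.08,"dy": 0.013,"dz": -0.052,"wy": 0.12},
  {"dx": -0.12,"dy": 0.02,"dz": -0.078,"wy": 0.18},
  {"dx": -0.16,"dy": 0.027,"dz": -0.104,"wy": 0.24},
  {"dx": -0.2,"dy": 0.033,"dz": -0.13,"wy": 0.3},
], claw=1, grip_force=12)

```text
invalid input at $.deltas[0]: expected keys dx, dy, dz, wx, wy, wz
```

```bash
python3 -c "
from h import *
plan([.547,-.11,.33],-16.3)"
```

```text
t 0.15 pos [ 0.266  -0.5653  0.4041] jawyaw -64.79 down [-7.0e-04  1.2e-03 -1.0e+00] F [ 0.3  -0.3  -1.34] open 1.0
delta tool (share): [-0.4481  0.0745 -0.2922] turn [-0.      0.3622  0.0005] len 0.5401
```

Emit:
arm_command([
  {"dx": -0.04,"dy": 0.007,"dz": -0.026,"wx": 0,"wy": 0.06,"wz": 0},
  {"dx": -0.08,"dy": 0.013,"dz": -0.052,"wx": 0,"wy": 0.12,"wz": 0},
  {"dx": -0.12,"dy": 0.02,"dz": -0.078,"wx": 0,"wy": 0.18,"wz": 0},
  {"dx": -0.16,"dy": 0.027,"dz": -0.104,"wx": 0,"wy": 0.24,"wz": 0},
  {"dx": -0.2,"dy": 0.033,"dz": -0.13,"wx": 0,"wy": 0.3,"wz": 0},
], claw=1, grip_force=12)

```text
clock: 0.65
tool_pos: [0.3923, -0.3611, 0.3713]
eef_rot: [-0.071, 0.704, -0.703, 0.071]
contact_force: [1.6, 0.1, -0.5]
opening: 0.999
```

```bash
python3 -c "
from h import *
plan([.547,-.11,.33],-16.3)"
```

```text
t 0.65 pos [ 0.3923 -0.3611  0.3713] jawyaw -78.43 down [-2.e-04  3.e-04 -1.e+00] F [ 1.57  0.12 -0.49] open 0.999
delta tool (share): [-0.2019  0.0414 -0.2149] turn [-0.000e+00  3.622e-01  1.000e-04] len 0.2978
```

Emit:
arm_command([
  {"dx": -0.03,"dy": 0.006,"dz": -0.032,"wx": 0,"wy": 0.06,"wz": 0},
  {"dx": -0.06,"dy": 0.012,"dz": -0.064,"wx": 0,"wy": 0.12,"wz": 0},
  {"dx": -0.09,"dy": 0.018,"dz": -0.096,"wx": 0,"wy": 0.18,"wz": 0},
  {"dx": -0.12,"dy": 0.024,"dz": -0.128,"wx": 0,"wy": 0.24,"wz": 0},
  {"dx": -0.15,"dy": 0.03,"dz": -0.16,"wx": 0,"wy": 0.3,"wz": 0},
])

```text
clock: 1.15
tool_pos: [0.5069, -0.174, 0.3414]
eef_rot: [-0.012, -0.707, 0.707, 0.012]
contact_force: [0.3, -0.7, -0.2]
opening: 0.997
```

```bash
python3 -c "
from h import *
plan([.547,-.11,.33],-2.7)"
```

```text
t 1.15 pos [ 0.5069 -0.174   0.3414] jawyaw -91.91 down [-2.e-04 -1.e-04 -1.e+00] F [ 0.32 -0.73 -0.24] open 0.997
delta tool (share): [-0.0379  0.0114 -0.0653] turn [-0.    0.06 -0.  ] len 0.0763
```

Emit:
arm_command([
  {"dx": -0.019,"dy": 0.006,"dz": -0.033,"wx": 0,"wy": 0.03,"wz": 0},
  {"dx": -0.038,"dy": 0.011,"dz": -0.065,"wx": 0,"wy": 0.06,"wz": 0},
  {"dx": -0.038,"dy": 0.011,"dz": -0.065,"wx": 0,"wy": 0.06,"wz": 0},
  {"dx": -0.038,"dy": 0.011,"dz": -0.065,"wx": 0,"wy": 0.06,"wz": 0},
  {"dx": -0.038,"dy": 0.011,"dz": -0.065,"wx": 0,"wy": 0.06,"wz": 0},
])

```text
clock: 1.65
tool_pos: [0.5455, -0.1132, 0.3307]
eef_rot: [-0.028, -0.706, 0.707, 0.029]
contact_force: [-0.4, -0.8, 0.0]
opening: 1.005
```

```bash
python3 -c "
from h import *
plan([.547,-.11,.33],0)
c,im=snap('wrist','w1'); print({k:c[k] for k in 'Rt'}); np.savez('w1.npz',**c)
print(proj(c,[.547,-.11,.06]),proj(c,[.547,-.11,.0]))"
```

```text
t 1.65 pos [ 0.5455 -0.1132  0.3307] jawyaw -94.6 down [-9.0e-04 -1.1e-03 -1.0e+00] F [-0.39 -0.79  0.  ] open 1.005
delta tool (share): [-0.0012  0.0007 -0.0033] turn [0. 0. 0.] len 0.0036
{'R': array([[-8.07706338e-02, -9.96732704e-01, -1.47058827e-04],
       [-9.63306037e-01,  7.80239998e-02,  2.56814592e-01],
       [-2.55964028e-01,  2.08847400e-02, -9.66460679e-01]]), 't': array([-0.06932329,  0.51862352,  0.4590387 ])}
[306.27975637 239.79434397] [307.38970685 220.73197036]
```

View pics/w1.png

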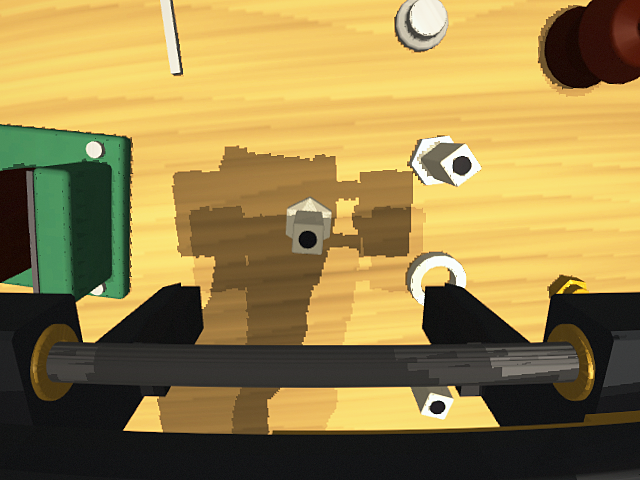

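The core's bore sits at wrist (307,239), between the jaws. I'll measure its neck centre and yaw here.

```bash
python3 - <<'E'
from h import *
im=cv2.imread('pics/w1.png'); c=dict(np.load('w1.npz'))
x0,y0=270,185; k=8
u=cv2.resize(im[y0:265,x0:345],None,fx=k,fy=k,interpolation=cv2.INTER_CUBIC); cv2.imwrite('pics/w1c.png',u)
g=cv2.cvtColor(u,cv2.COLOR_BGR2GRAY); hsv=cv2.cvtColor(u,cv2.COLOR_BGR2HSV)
n,l,st,ce=cv2.connectedComponentsWithStats((g<40).astype(np.uint8))
for i in range(1,n):
    if st[i][4]>500:
        p=(ce[i]+.5)/k-.5+[x0,y0]; print(p,st[i],onz(c,p,.06))
E
```

```text
[307.23224185 239.14537136] [  232   369   139   136 14972] [ 0.54738172 -0.11064966  0.06      ]
```

View pics/w1c.png

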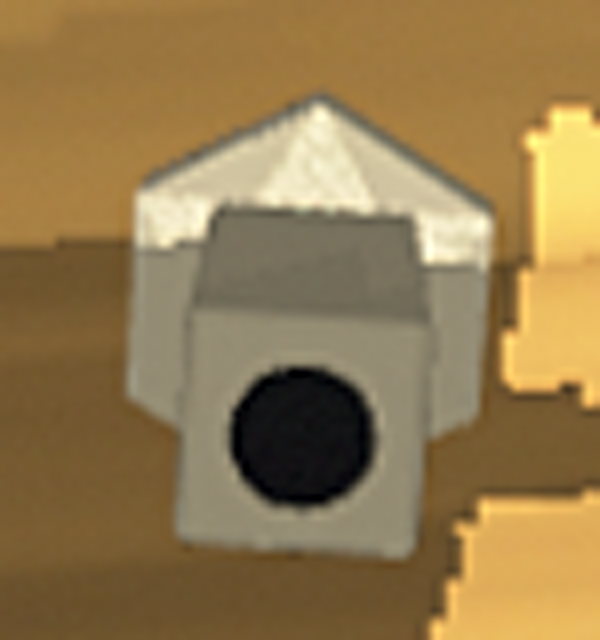

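```bash
python3 - <<'E'
from h import *
c=dict(np.load('w1.npz'))
b=lambda q:(np.array(q)+.5)/8-.5+[270,185]
W=[onz(c,b(q),.06)[:2] for q in [(192,308),(430,322),(415,556),(180,543)]]
print(np.mean(W,0))
for i in range(4):
    d=W[(i+1)%4]-W[i]; print(np.linalg.norm(d),np.degrees(np.arctan2(d[1],d[0]))%90)
F=[onz(c,b(q),.01)[:2] for q in [(140,190),(320,97),(490,213),(482,418),(128,395)]]
for i in range(4):
    d=F[i+1]-F[i]; print('fl',np.linalg.norm(d),np.degrees(np.arctan2(d[1],d[0]))%60)
plan([.5473,-.1105,.26])
plan([.5473,-.1105,.192])
E
```

```text
[ 0.54763566 -0.11090388]
0.019055282658907834 81.92152171099546
0.01954671774935821 82.18379530334278
0.019178028450450236 82.07202721777855
0.019596918196199613 81.82444237931938
fl 0.019276150199903867 52.788241281716694
fl 0.019597507677885977 50.87862247768959
fl 0.020116744852214274 53.82476200094246
fl 0.034271149783998554 21.537512033452543
t 1.7 pos [ 0.5455 -0.1135  0.3308] jawyaw -94.64 down [-6.0e-04 -1.1e-03 -1.0e+00] F [ 0.6  -0.25  0.23] open 1.006
delta tool (share): [-0.0016  0.0708 -0.0032] turn [0. 0. 0.] len 0.0709
t 1.7 pos [ 0.5455 -0.1135  0.3308] jawyaw -94.64 down [-6.0e-04 -1.1e-03 -1.0e+00] F [ 0.6  -0.25  0.23] open 1.006
delta tool (share): [-0.0017  0.1388 -0.0033] turn [0. 0. 0.] len 0.1388
```

Emit:
arm_command([
  {"dx": -0.001,"dy": 0.03,"dz": -0.002,"wx": 0,"wy": 0.04,"wz": 0},
  {"dx": -0.002,"dy": 0.06,"dz": -0.003,"wx": 0,"wy": 0.075,"wz": 0},
  {"dx": -0.002,"dy": 0.08,"dz": -0.003,"wx": 0,"wy": 0.075,"wz": 0},
  {"dx": -0.002,"dy": 0.08,"dz": -0.003,"wx": 0,"wy": 0.075,"wz": 0},
  {"dx": -0.002,"dy": 0.08,"dz": -0.003,"wx": 0,"wy": 0.075,"wz": 0},
])

```text
clock: 2.2
tool_pos: [0.5482, -0.1103, 0.2511]
eef_rot: [-0.049, -0.705, 0.706, 0.049]
contact_force: [-0.2, -0.2, 0.5]
opening: 0.999
```

```bash
python3 -c "
from h import *
plan([.5475,-.1107,.192],0)
c,im=snap('wrist','w2')"
```

```text
t 2.2 pos [ 0.5482 -0.1103  0.2511] jawyaw -97.98 down [-2.e-04 -6.e-04 -1.e+00] F [-0.23 -0.22  0.55] open 0.999
delta tool (share): [0.0006 0.0591 0.0005] turn [0. 0. 0.] len 0.0591
```

View pics/w2.png

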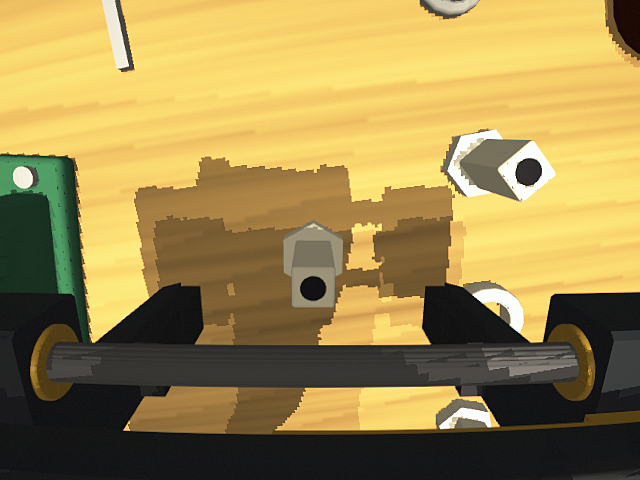

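The core's bore at (313,288) sits midway between the fingers, at columns 203 and 423. Descending and closing.

Emit:
arm_command([
  {"dx": 0.0005,"dy": 0.02,"dz": 0.0005,"wx": 0,"wy": 0,"wz": 0},
  {"dx": 0.0005,"dy": 0.04,"dz": 0.0005,"wx": 0,"wy": 0,"wz": 0},
  {"dx": 0.0005,"dy": 0.054,"dz": 0.0005,"wx": 0,"wy": 0,"wz": 0},
  {"dx": 0.0005,"dy": 0.059,"dz": 0.0005,"wx": 0,"wy": 0,"wz": 0},
  {"dx": 0.0005,"dy": 0.059,"dz": 0.0005,"wx": 0,"wy": 0,"wz": 0},
])

```text
clock: 2.75
tool_pos: [0.5479, -0.1096, 0.1918]
eef_rot: [-0.049, -0.705, 0.705, 0.049]
contact_force: [0.7, 0.2, 1.0]
opening: 1.006
```

Emit:
arm_command([
  {"dx": 0,"dy": 0,"dz": 0,"wx": 0,"wy": 0,"wz": 0},
  {"dx": 0,"dy": 0,"dz": 0,"wx": 0,"wy": 0,"wz": 0},
  {"dx": 0,"dy": 0,"dz": 0,"wx": 0,"wy": 0,"wz": 0},
  {"dx": 0,"dy": 0,"dz": 0,"wx": 0,"wy": 0,"wz": 0},
  {"dx": 0,"dy": 0,"dz": 0,"wx": 0,"wy": 0,"wz": 0},
], claw=-1, grip_force=12)

```text
clock: 3.25
tool_pos: [0.5479, -0.1095, 0.1919]
eef_rot: [-0.049, -0.705, 0.705, 0.048]
contact_force: [-0.1, -0.3, 0.7]
opening: 0.57
```

```bash
python3 -c "
from h import *
plan([.5475,-.1107,.192],0)
c,im=snap('wrist','w3')"
```

```text
t 3.25 pos [ 0.5479 -0.1095  0.1919] jawyaw -97.87 down [ 4.e-04 -1.e-04 -1.e+00] F [-0.14 -0.25  0.69] open 0.57
delta tool (share): [ 0.0003 -0.0001  0.0013] turn [0. 0. 0.] len 0.0013
```

View pics/w3.png

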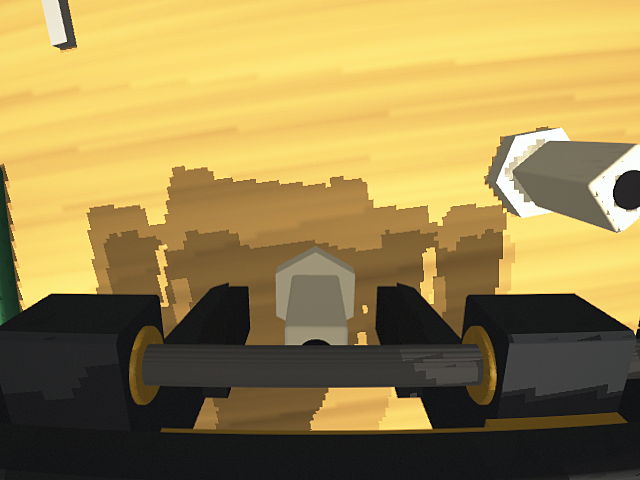

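Emit:
arm_command([
  {"dx": 0,"dy": 0,"dz": 0.001,"wx": 0,"wy": 0,"wz": 0},
  {"dx": 0,"dy": 0,"dz": 0.001,"wx": 0,"wy": 0,"wz": 0},
  {"dx": 0,"dy": 0,"dz": 0.001,"wx": 0,"wy": 0,"wz": 0},
  {"dx": 0,"dy": 0,"dz": 0.001,"wx": 0,"wy": 0,"wz": 0},
  {"dx": 0,"dy": 0,"dz": 0.001,"wx": 0,"wy": 0,"wz": 0},
])

```text
clock: 3.8
tool_pos: [0.5477, -0.1105, 0.1917]
eef_rot: [-0.049, -0.705, 0.705, 0.049]
contact_force: [0.2, -0.7, -0.2]
opening: 0.227
```

Emit:
arm_command([
  {"dx": 0,"dy": 0,"dz": 0,"wx": 0,"wy": 0,"wz": 0},
  {"dx": 0,"dy": 0,"dz": 0,"wx": 0,"wy": 0,"wz": 0},
  {"dx": 0,"dy": -0.005,"dz": 0,"wx": 0,"wy": 0,"wz": 0},
  {"dx": 0,"dy": -0.02,"dz": 0,"wx": 0,"wy": 0,"wz": 0},
  {"dx": 0,"dy": -0.04,"dz": 0,"wx": 0,"wy": 0,"wz": 0},
])

```text
clock: 4.3
tool_pos: [0.5474, -0.1104, 0.2323]
eef_rot: [0.048, 0.705, -0.705, -0.049]
contact_force: [-0.4, -0.2, -0.6]
opening: 0.231
```

```bash
python3 -c "
from h import *
plan([.5775,.102,.32],14.2)
c,im=snap('wrist','w4')"
```

```text
t 4.3 pos [ 0.5474 -0.1104  0.2323] jawyaw -97.87 down [-1.5e-03  3.0e-04 -1.0e+00] F [-0.42 -0.23 -0.6 ] open 0.231
delta tool (share): [-0.0006 -0.0877 -0.2145] turn [ 0.0005 -0.3156 -0.    ] len 0.2317
```

View pics/w4.png

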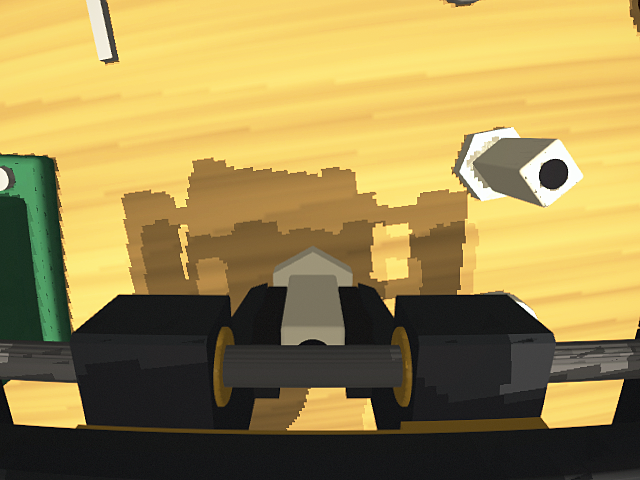

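Emit:
arm_command([
  {"dx": 0,"dy": -0.045,"dz": 0,"wx": 0,"wy": -0.06,"wz": 0},
  {"dx": 0,"dy": -0.09,"dz": -0.005,"wx": 0,"wy": -0.13,"wz": 0},
  {"dx": 0,"dy": -0.115,"dz": -0.035,"wx": 0,"wy": -0.2,"wz": 0},
  {"dx": 0.002,"dy": -0.12,"dz": -0.08,"wx": 0,"wy": -0.26,"wz": 0},
  {"dx": 0.004,"dy": -0.12,"dz": -0.12,"wx": 0,"wy": -0.316,"wz": 0},
])

```text
clock: 4.85
tool_pos: [0.5606, 0.0104, 0.3541]
eef_rot: [-0.038, 0.706, -0.706, 0.041]
contact_force: [0.4, 1.1, -2.0]
opening: 0.226
```

Emit:
arm_command([
  {"dx": 0,"dy": 0,"dz": -0.02,"wx": 0,"wy": 0,"wz": 0},
  {"dx": 0,"dy": 0,"dz": -0.02,"wx": 0,"wy": 0,"wz": 0},
  {"dx": 0,"dy": 0,"dz": -0.02,"wx": 0,"wy": 0,"wz": 0},
  {"dx": 0,"dy": 0,"dz": -0.02,"wx": 0,"wy": 0,"wz": 0},
  {"dx": 0,"dy": 0,"dz": -0.02,"wx": 0,"wy": 0,"wz": 0},
])

```text
clock: 5.35
tool_pos: [0.558, 0.027, 0.3518]
eef_rot: [0.038, -0.706, 0.706, -0.038]
contact_force: [-0.3, 0.2, -1.6]
opening: 0.228
```

```bash
python3 -c "
from h import *
plan([.5775,.102,.352],0)
c,im=snap('wrist','w5'); np.savez('w5.npz',**c)
print(proj(c,[.5773,.1024,.11]))"
```

```text
t 5.35 pos [0.558  0.027  0.3518] jawyaw -83.82 down [ 1.0e-04 -1.2e-03 -1.0e+00] F [-0.3   0.2  -1.64] open 0.228
delta tool (share): [-0.0275 -0.0003 -0.0725] turn [0. 0. 0.] len 0.0775
[181.89711319 208.16502718]
```

View pics/w5.png

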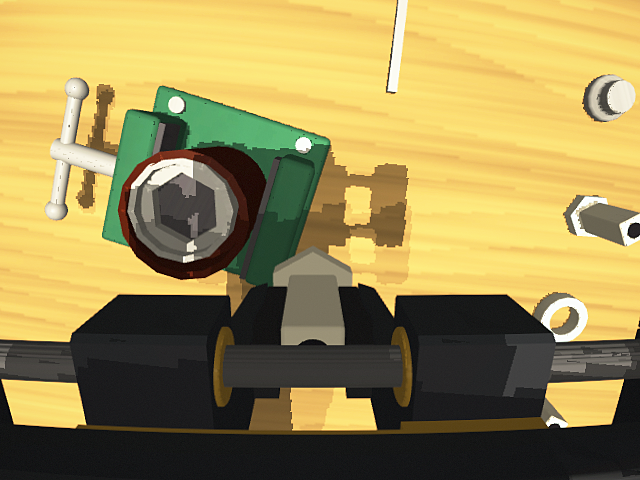

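```bash
python3 - <<'E'
from h import *
im=cv2.imread('pics/w5.png'); crop(im,115,140,260,290,4,'w5c')
crop(im,260,235,370,300,7,'w5d')
E
```

```text
(no output)
```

View pics/w5c.png

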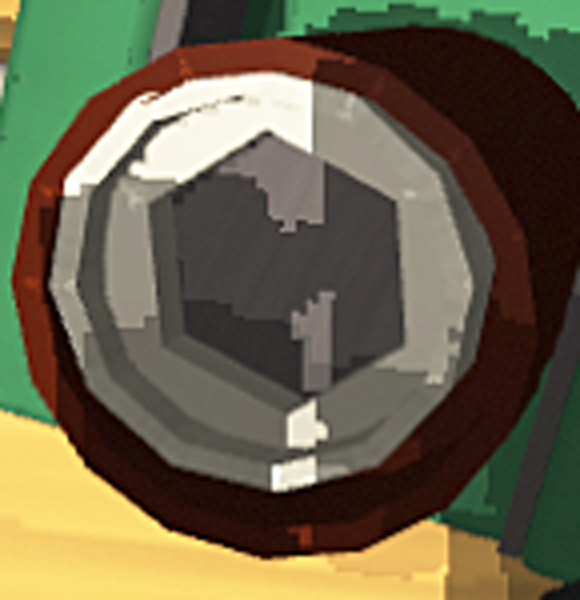

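View pics/w5d.png

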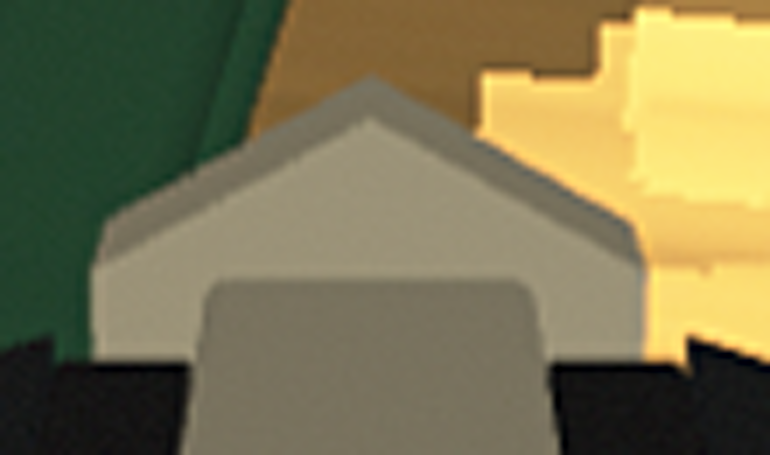

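```bash
python3 - <<'E'
from h import *
c=dict(np.load('w5.npz'))
b=lambda q,k,o:(np.array(q)+.5)/k-.5+o
def hx(P):
    P=np.array(P); cen=P.mean(0); d=P-cen
    a=np.degrees(np.arctan2(d[:,1],d[:,0])); print('c',cen,'r',np.hypot(*d.T).round(4),'corner mod60',(a%60).round(1))
hx([onz(c,b(q,4,[115,140]),.110)[:2] for q in [(267,131),(398,203),(405,347),(308,402),(165,343),(150,203)]])
z=.3518-.192+.010
F=[onz(c,b(q,7,[260,235]),z)[:2] for q in [(95,265),(370,118),(640,265)]]
F=np.array(F);print(F)
for i in (0,1):
    d=F[i+1]-F[i]; print(np.linalg.norm(d),np.degrees(np.arctan2(d[1],d[0]))%60)
d=F[2]-F[0]; L=np.linalg.norm(d); u=np.array([-d[1],d[0]])/L; 
if u@(F[1]-F[0])<0:u=-u
print('flats',L,'centre via tip',F[1]-u*.01963,'via sides',(F[0]+F[2])/2-u*.00981, 'normal angle',np.degrees(np.arctan2(u[1],u[0])))
E
```

```text
c [0.57767664 0.10060657] r [0.0199 0.0198 0.0201 0.019  0.0205 0.0207] corner mod60 [ 7.8  5.8  3.8 13.3  5.6  7.1]
[[0.56610084 0.04390221]
 [0.57717885 0.02822639]
 [0.56965837 0.01085509]]
0.019195145997916916 5.248611563064628
0.018929335305548106 6.59097636261707
flats 0.03323805548687131 centre via tip [0.55766161 0.02612536] via sides [0.55812596 0.02632867] normal angle 6.144232788961462
```

```bash
python3 -c "
from h import *
plan([.5777,.1015,.352],0.3)"
```

```text
t 5.4 pos [0.558  0.0272 0.3517] jawyaw -83.8 down [ 0.e+00 -9.e-04 -1.e+00] F [ 0.17 -0.34 -1.63] open 0.227
delta tool (share): [-0.0276 -0.0003 -0.0717] turn [ 0.     -0.0067  0.    ] len 0.0768
```

Emit:
arm_command([
  {"dx": -0.014,"dy": 0,"dz": -0.036,"wx": 0,"wy": -0.007,"wz": 0},
  {"dx": -0.0276,"dy": 0,"dz": -0.0717,"wx": 0,"wy": -0.007,"wz": 0},
  {"dx": -0.0276,"dy": 0,"dz": -0.0717,"wx": 0,"wy": -0.007,"wz": 0},
  {"dx": -0.0276,"dy": 0.01,"dz": -0.0717,"wx": 0,"wy": -0.007,"wz": 0},
  {"dx": -0.0276,"dy": 0.02,"dz": -0.0717,"wx": 0,"wy": -0.007,"wz": 0},
])

```text
clock: 5.9
tool_pos: [0.5774, 0.1013, 0.3309]
eef_rot: [0.04, -0.705, 0.707, -0.04]
contact_force: [-0.2, -0.4, -2.1]
opening: 0.224
```

```bash
python3 -c "
from h import *
plan([.5777,.1015,.306],0)
c,im=snap('top','t2');crop(im,150,180,250,280,6,'t2c')"
```

```text
t 5.9 pos [0.5774 0.1013 0.3309] jawyaw -83.47 down [-3.0e-04 -1.6e-03 -1.0e+00] F [-0.23 -0.42 -2.06] open 0.224
delta tool (share): [-0.0004  0.0249 -0.0002] turn [0. 0. 0.] len 0.0249
```

View pics/t2c.png

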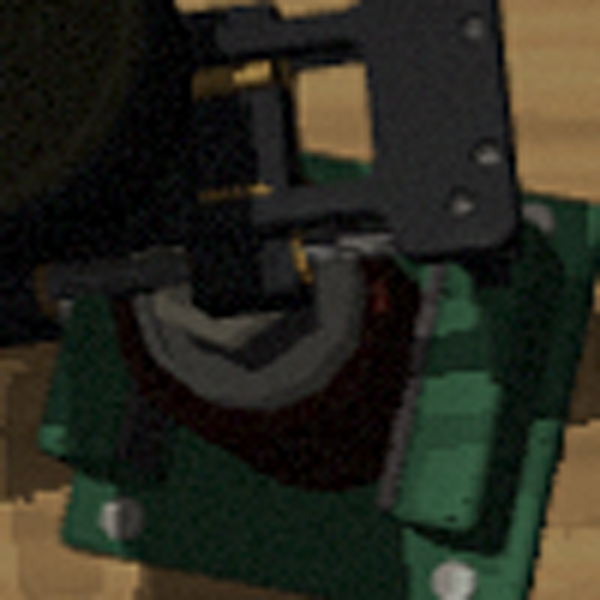

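Top view: the flange hangs inside the rim outline. Lowering slowly.

Emit:
arm_command([
  {"dx": 0,"dy": 0.008,"dz": 0,"wx": 0,"wy": 0,"wz": 0},
  {"dx": 0,"dy": 0.016,"dz": 0,"wx": 0,"wy": 0,"wz": 0},
  {"dx": 0,"dy": 0.022,"dz": 0,"wx": 0,"wy": 0,"wz": 0},
  {"dx": 0,"dy": 0.025,"dz": 0,"wx": 0,"wy": 0,"wz": 0},
  {"dx": 0,"dy": 0.026,"dz": 0,"wx": 0,"wy": 0,"wz": 0},
])

```text
clock: 6.45
tool_pos: [0.5774, 0.1031, 0.3053]
eef_rot: [0.041, -0.706, 0.706, -0.041]
contact_force: [-1.2, -0.3, -1.8]
opening: 0.224
```

```bash
python3 -c "
from h import *
plan([.5777,.1015,.293],0)
c,im=snap('wrist','w6');c,im=snap('scene','s2');crop(im,350,120,490,240,5,'s2c')"
```

```text
t 6.45 pos [0.5774 0.1031 0.3053] jawyaw -83.34 down [-6.e-04 -2.e-04 -1.e+00] F [-1.18 -0.35 -1.83] open 0.224
delta tool (share): [-0.0001  0.0123  0.0016] turn [0. 0. 0.] len 0.0124
```

View pics/w6.png

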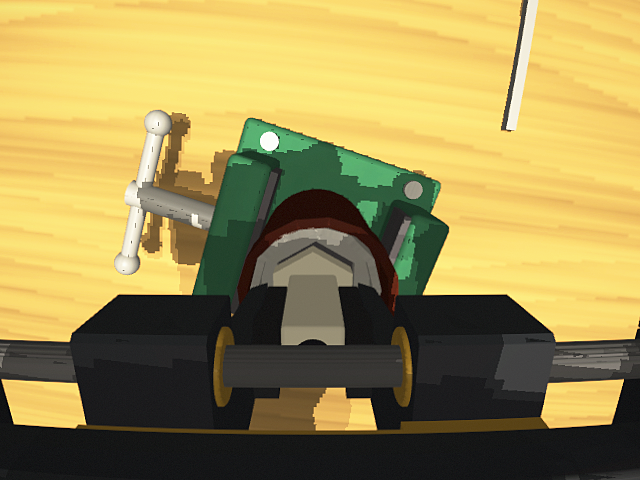

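View pics/s2c.png

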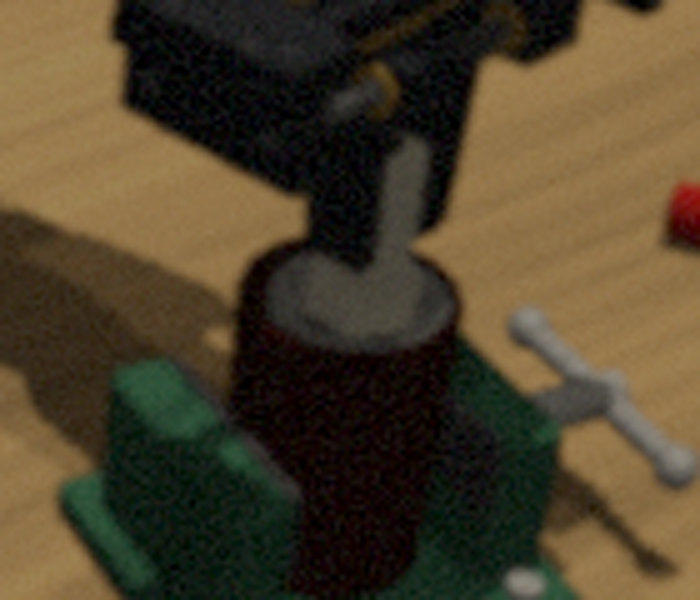

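```bash
python3 -c "
from h import *
plan([.5777,.1015,.293],0)
import numpy as np
im=cv2.imread('pics/w6.png');crop(im,220,180,420,310,4,'w6c')"
```

```text
t 6.55 pos [0.5776 0.1032 0.3057] jawyaw -83.34 down [ 2.e-04 -1.e-04 -1.e+00] F [-0.    0.67 -1.08] open 0.224
delta tool (share): [0.0001 0.0127 0.0017] turn [0. 0. 0.] len 0.0128
```

View pics/w6c.png

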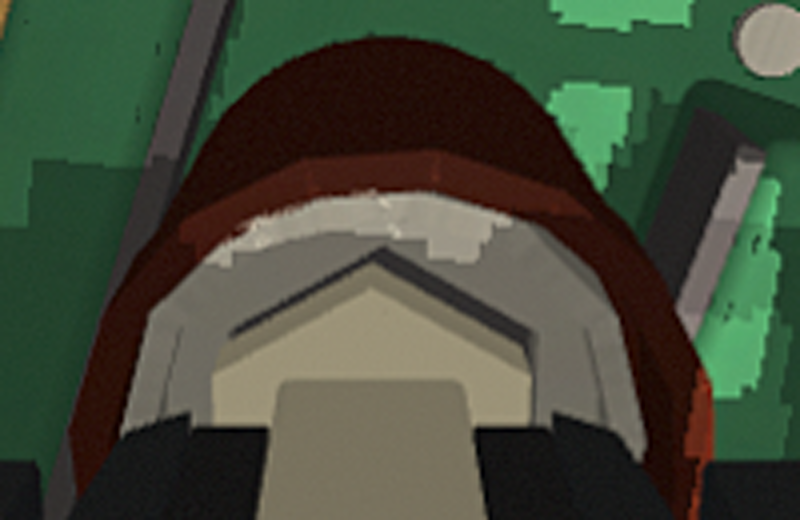

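```bash
python3 -c "
from h import *
c=r.get_calibration('wrist')
b=lambda q:(np.array(q)+.5)/4-.5+[220,180]
H=[onz(c,b(q),.110)[:2] for q in [(230,333),(384,248),(535,330)]]
F=[onz(c,b(q),.1135)[:2] for q in [(213,345),(372,262),(530,348)]]
G=[onz(c,b(q),.1235)[:2] for q in [(212,375),(372,287),(531,377)]]
for n,P in (('H',H),('F',F),('G',G)):
    print(n,np.round(P,4).tolist())
    for i in (0,1):
        d=P[i+1]-P[i]; print(np.linalg.norm(d).round(4),np.degrees(np.arctan2(d[1],d[0]))%60)
"
```

```text
H [[0.5855, 0.1198], [0.5976, 0.1034], [0.5899, 0.085]]
0.0204 6.387191527112563
0.0199 7.355816666041989
F [[0.585, 0.1214], [0.5967, 0.1047], [0.5888, 0.0858]]
0.0204 5.063083462923039
0.0205 7.210436834838703
G [[0.585, 0.1205], [0.5967, 0.1047], [0.5887, 0.0866]]
0.0197 6.445618784620173
0.0197 6.128325971658342
```

The hole's tip corner, at crop (384,248), lies about 1.4 mm toward −y of the flange tip at (372,262). The angles agree. I'll shift that much, then lower lightly.

Emit:
arm_command([
  {"dx": 0,"dy": 0,"dz": 0.0014,"wx": 0,"wy": 0,"wz": 0},
  {"dx": 0,"dy": 0,"dz": 0.0014,"wx": 0,"wy": 0,"wz": 0},
  {"dx": 0,"dy": 0,"dz": 0.0014,"wx": 0,"wy": 0,"wz": 0},
  {"dx": 0,"dy": 0.001,"dz": 0.0014,"wx": 0,"wy": 0,"wz": 0},
  {"dx": 0,"dy": 0.002,"dz": 0.0014,"wx": 0,"wy": 0,"wz": 0},
])

```text
clock: 7.05
tool_pos: [0.5777, 0.1018, 0.3037]
eef_rot: [-0.041, 0.706, -0.706, 0.041]
contact_force: [0.0, -0.2, -1.2]
opening: 0.226
```

```bash
python3 -c "
from h import *
plan([.5777,.1018,.293],0)
c,im=snap('wrist','w7');crop(im,220,180,420,310,4,'w7c')"
```

```text
t 7.05 pos [0.5777 0.1018 0.3037] jawyaw -83.34 down [ 2.e-04  0.e+00 -1.e+00] F [ 0.   -0.18 -1.2 ] open 0.226
delta tool (share): [-0.      0.0107 -0.    ] turn [0. 0. 0.] len 0.0107
```

View pics/w7c.png

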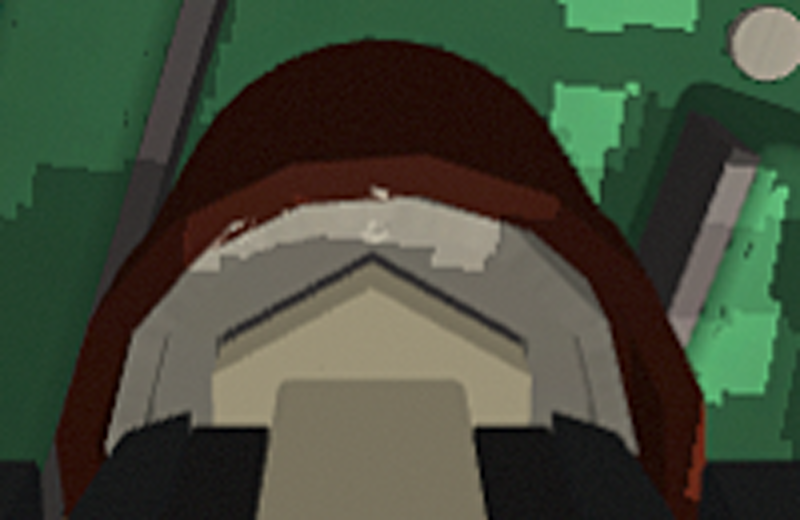

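The gap is now even on both sides, so I'm lowering.

Emit:
arm_command([
  {"dx": 0,"dy": 0.001,"dz": 0,"wx": 0,"wy": 0,"wz": 0},
  {"dx": 0,"dy": 0.002,"dz": 0,"wx": 0,"wy": 0,"wz": 0},
  {"dx": 0,"dy": 0.003,"dz": 0,"wx": 0,"wy": 0,"wz": 0},
  {"dx": 0,"dy": 0.003,"dz": 0,"wx": 0,"wy": 0,"wz": 0},
  {"dx": 0,"dy": 0.003,"dz": 0,"wx": 0,"wy": 0,"wz": 0},
])

```text
clock: 7.6
tool_pos: [0.5777, 0.1018, 0.3007]
eef_rot: [0.041, -0.706, 0.706, -0.041]
contact_force: [0.4, 0.1, -1.5]
opening: 0.224
```

```bash
python3 -c "
from h import *
plan([.5777,.1018,.293],0)
c,im=snap('wrist','w8');crop(im,220,180,420,310,4,'w8c')"
```

```text
t 7.6 pos [0.5777 0.1018 0.3007] jawyaw -83.34 down [-0.e+00 -1.e-04 -1.e+00] F [ 0.4   0.11 -1.54] open 0.224
delta tool (share): [-0.      0.0077 -0.    ] turn [0. 0. 0.] len 0.0077
```

View pics/w8c.png

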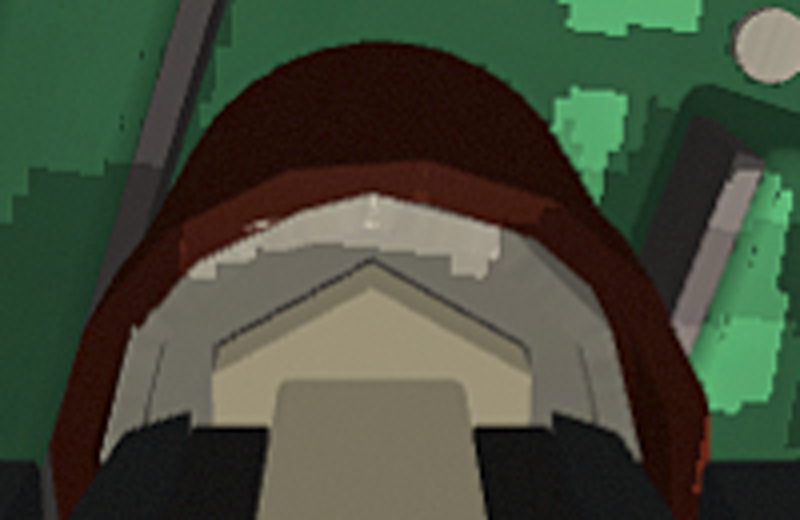

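Emit:
arm_command([
  {"dx": 0,"dy": 0.001,"dz": 0,"wx": 0,"wy": 0,"wz": 0},
  {"dx": 0,"dy": 0.002,"dz": 0,"wx": 0,"wy": 0,"wz": 0},
  {"dx": 0,"dy": 0.003,"dz": 0,"wx": 0,"wy": 0,"wz": 0},
  {"dx": 0,"dy": 0.003,"dz": 0,"wx": 0,"wy": 0,"wz": 0},
  {"dx": 0,"dy": 0.003,"dz": 0,"wx": 0,"wy": 0,"wz": 0},
])

```text
clock: 8.15
tool_pos: [0.5777, 0.1017, 0.2977]
eef_rot: [0.041, -0.706, 0.706, -0.041]
contact_force: [0.5, -0.2, -1.2]
opening: 0.226
```

```bash
python3 -c "
from h import *
plan([.5777,.1018,.293],0)
c,im=snap('wrist','w9');crop(im,220,180,420,310,4,'w9c')"
```

```text
t 8.15 pos [0.5777 0.1017 0.2977] jawyaw -83.34 down [-0.e+00 -1.e-04 -1.e+00] F [ 0.52 -0.16 -1.17] open 0.226
delta tool (share): [-0.      0.0047 -0.0001] turn [0. 0. 0.] len 0.0047
```

View pics/w9c.png

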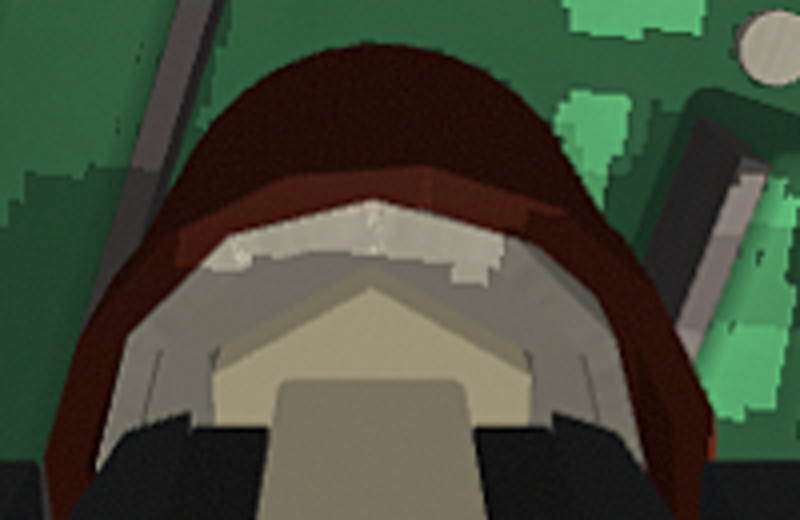

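The flange is entering the hole, with its lower edge hidden and no contact force. Continuing.

Emit:
arm_command([
  {"dx": 0,"dy": 0.001,"dz": 0,"wx": 0,"wy": 0,"wz": 0},
  {"dx": 0,"dy": 0.002,"dz": 0,"wx": 0,"wy": 0,"wz": 0},
  {"dx": 0,"dy": 0.003,"dz": 0,"wx": 0,"wy": 0,"wz": 0},
  {"dx": 0,"dy": 0.003,"dz": 0,"wx": 0,"wy": 0,"wz": 0},
  {"dx": 0,"dy": 0.003,"dz": 0,"wx": 0,"wy": 0,"wz": 0},
])

```text
clock: 8.7
tool_pos: [0.5777, 0.1017, 0.2947]
eef_rot: [0.041, -0.706, 0.706, -0.041]
contact_force: [-0.1, 0.5, -1.0]
opening: 0.219
```

```bash
python3 -c "
from h import *
plan([.5777,.1018,.293],0)
c,im=snap('wrist','w10');crop(im,220,180,420,310,4,'w10c')"
```

```text
t 8.7 pos [0.5777 0.1017 0.2947] jawyaw -83.34 down [-1.e-04 -1.e-04 -1.e+00] F [-0.07  0.54 -1.02] open 0.219
delta tool (share): [-0.0001  0.0017 -0.0001] turn [0. 0. 0.] len 0.0017
```

View pics/w10c.png

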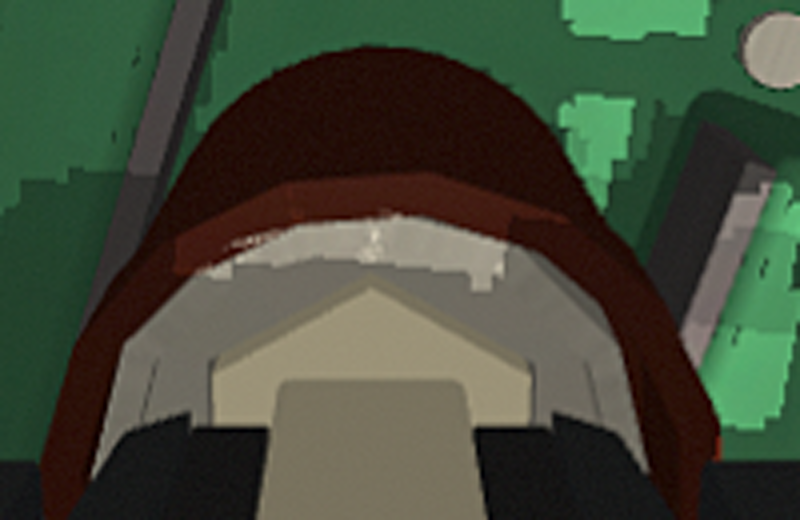

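Emit:
arm_command([
  {"dx": 0,"dy": 0.0005,"dz": 0,"wx": 0,"wy": 0,"wz": 0},
  {"dx": 0,"dy": 0.001,"dz": 0,"wx": 0,"wy": 0,"wz": 0},
  {"dx": 0,"dy": 0.0015,"dz": 0,"wx": 0,"wy": 0,"wz": 0},
  {"dx": 0,"dy": 0.0015,"dz": 0,"wx": 0,"wy": 0,"wz": 0},
  {"dx": 0,"dy": 0.0015,"dz": 0,"wx": 0,"wy": 0,"wz": 0},
])

```text
clock: 9.25
tool_pos: [0.5777, 0.1017, 0.2932]
eef_rot: [0.041, -0.706, 0.706, -0.041]
contact_force: [0.1, 0.0, -1.8]
opening: 0.227
```

Emit:
arm_command([
  {"dx": 0,"dy": 0.0005,"dz": 0,"wx": 0,"wy": 0,"wz": 0},
  {"dx": 0,"dy": 0.001,"dz": 0,"wx": 0,"wy": 0,"wz": 0},
  {"dx": 0,"dy": 0.001,"dz": 0,"wx": 0,"wy": 0,"wz": 0},
  {"dx": 0,"dy": 0.001,"dz": 0,"wx": 0,"wy": 0,"wz": 0},
  {"dx": 0,"dy": 0.001,"dz": 0,"wx": 0,"wy": 0,"wz": 0},
])

```text
clock: 9.75
tool_pos: [0.5777, 0.1018, 0.2926]
eef_rot: [-0.041, 0.706, -0.706, 0.041]
contact_force: [-1.4, 0.4, 5.4]
opening: 0.228
```

Contact of about 6 N at the height expected for the floor (0.2926, against 0.293 predicted). I'll relieve it, check, then release.

Emit:
arm_command([
  {"dx": 0,"dy": -0.0005,"dz": 0,"wx": 0,"wy": 0,"wz": 0},
  {"dx": 0,"dy": -0.0005,"dz": 0,"wx": 0,"wy": 0,"wz": 0},
  {"dx": 0,"dy": -0.0005,"dz": 0,"wx": 0,"wy": 0,"wz": 0},
  {"dx": 0,"dy": -0.0005,"dz": 0,"wx": 0,"wy": 0,"wz": 0},
  {"dx": 0,"dy": -0.0005,"dz": 0,"wx": 0,"wy": 0,"wz": 0},
])

```text
clock: 10.25
tool_pos: [0.5777, 0.1018, 0.2926]
eef_rot: [0.041, -0.706, 0.706, -0.041]
contact_force: [-0.4, 0.8, 0.1]
opening: 0.226
```

```bash
python3 -c "
from h import *
plan([.5777,.1018,.293],0)
c,im=snap('wrist','w11');crop(im,220,180,420,310,4,'w11c')"
```

```text
t 10.25 pos [0.5777 0.1018 0.2926] jawyaw -83.34 down [ 2.e-04 -0.e+00 -1.e+00] F [-0.37  0.82  0.05] open 0.226
delta tool (share): [ 0.     -0.0004 -0.    ] turn [0. 0. 0.] len 0.0004
```

View pics/w11c.png

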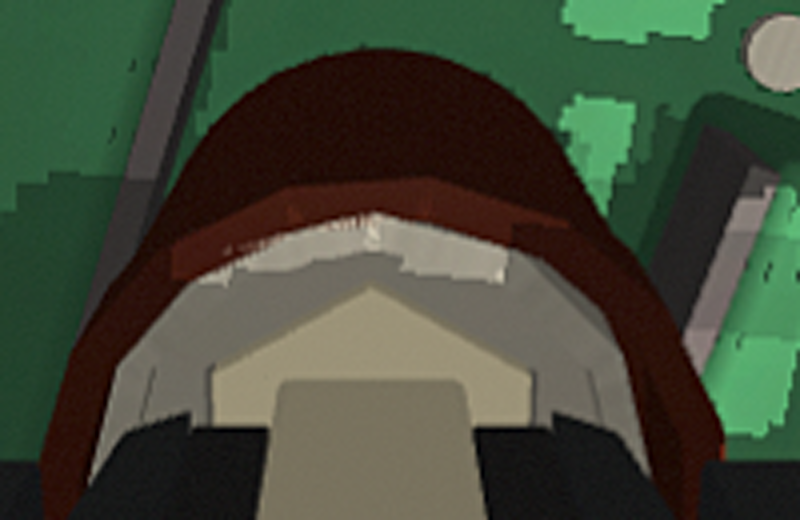

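The flange is down in the hexagon, with its top about 1 mm above the ledge as it should be. Releasing.

Emit:
arm_command([
  {"dx": 0,"dy": 0,"dz": 0,"wx": 0,"wy": 0,"wz": 0},
  {"dx": 0,"dy": 0,"dz": 0,"wx": 0,"wy": 0,"wz": 0},
  {"dx": 0,"dy": 0,"dz": 0,"wx": 0,"wy": 0,"wz": 0},
  {"dx": 0,"dy": 0,"dz": 0,"wx": 0,"wy": 0,"wz": 0},
  {"dx": 0,"dy": 0,"dz": 0,"wx": 0,"wy": 0,"wz": 0},
], claw=0.6)

```text
clock: 10.8
tool_pos: [0.5776, 0.1017, 0.2927]
eef_rot: [0.041, -0.706, 0.706, -0.041]
contact_force: [0.6, -0.1, -0.2]
opening: 0.656
```

Emit:
arm_command([
  {"dx": 0,"dy": -0.01,"dz": 0,"wx": 0,"wy": 0,"wz": 0},
  {"dx": 0,"dy": -0.03,"dz": 0,"wx": 0,"wy": 0,"wz": 0},
  {"dx": 0,"dy": -0.055,"dz": 0,"wx": 0,"wy": 0,"wz": 0},
  {"dx": 0,"dy": -0.08,"dz": 0,"wx": 0,"wy": 0,"wz": 0},
  {"dx": 0,"dy": -0.1,"dz": 0,"wx": 0,"wy": 0,"wz": 0},
])

```text
clock: 11.3
tool_pos: [0.5778, 0.1017, 0.395]
eef_rot: [-0.04, 0.706, -0.706, 0.042]
contact_force: [-0.2, 1.1, -0.5]
opening: 0.8
```

Emit:
arm_command([
  {"dx": 0.02,"dy": 0,"dz": 0.02,"wx": 0,"wy": 0,"wz": 0},
  {"dx": 0.04,"dy": 0,"dz": 0.05,"wx": 0,"wy": 0,"wz": 0},
  {"dx": 0.06,"dy": 0,"dz": 0.08,"wx": 0,"wy": 0,"wz": 0},
  {"dx": 0.06,"dy": 0,"dz": 0.08,"wx": 0,"wy": 0,"wz": 0},
  {"dx": 0.06,"dy": 0,"dz": 0.08,"wx": 0,"wy": 0,"wz": 0},
])

```text
clock: 11.8
tool_pos: [0.5273, 0.0148, 0.3935]
eef_rot: [-0.04, 0.706, -0.706, 0.041]
contact_force: [0.1, 1.0, 0.1]
opening: 0.8
```

```bash
python3 -c "
from h import *
plan([.5777,.1018,.293],0)
c,im=snap('wrist','w12');np.savez('w12.npz',**c);ct,it=snap('top','t3');crop(it,140,180,260,280,6,'t3c');cs,i_s=snap('scene','s3');crop(i_s,350,120,490,240,5,'s3c')
for z in (.161,.17): print(z,proj(c,[.5777,.1015,z]),proj(ct,[.5777,.1015,z]),proj(cs,[.5777,.1015,z]))"
```

```text
t 11.8 pos [0.5273 0.0148 0.3935] jawyaw -83.44 down [ 1.1e-03  2.0e-04 -1.0e+00] F [0.14 0.96 0.08] open 0.8
delta tool (share): [-0.0599  0.1006 -0.0807] turn [0. 0. 0.] len 0.1422
0.161 [158.42941422 150.66680717] [183.86925862 222.03379285] [425.28455821 155.98357551]
0.17 [151.83325029 151.30352032] [182.37108369 220.75199902] [426.00891195 150.96546413]
```

View pics/w12.png

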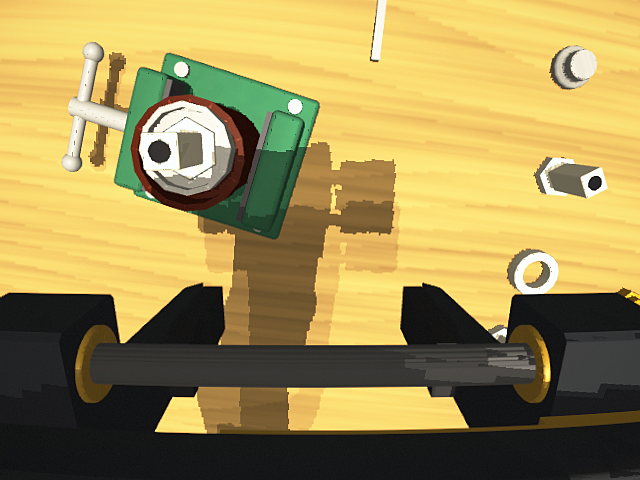

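View pics/t3c.png

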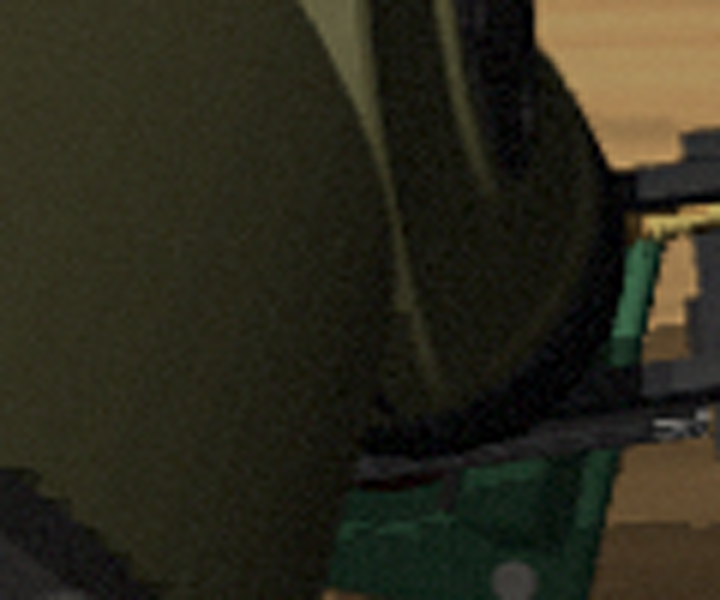

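View pics/s3c.png

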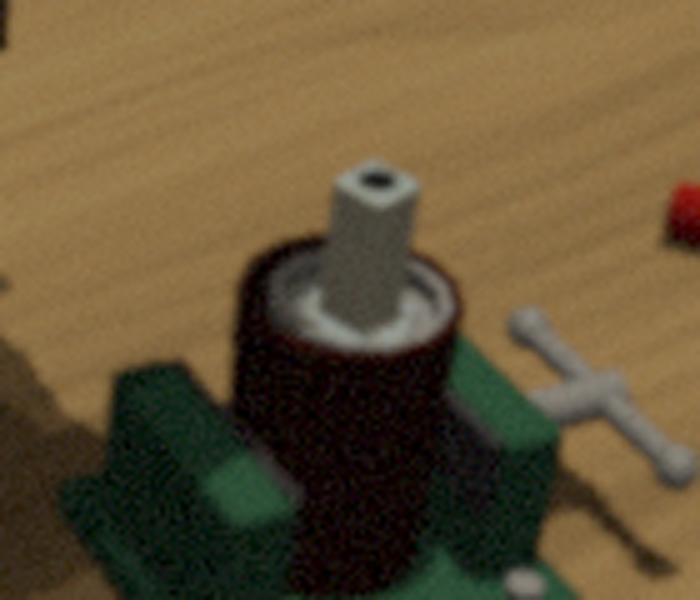

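Two views check it. The bore's top is at scene (425.6,156.0), predicted (425.3,156.0) for fully home and (426,151) if resting on the ledge. Wrist shows (159,151), predicted (158.4,150.7). It is home and upright, so I'm handing in.

```bash
python3 -c "
from plant import r
print(r.finish_job())"
```

```text
the job is handed in; nothing more can be done
None
```

The core farthest to the robot's left is now fully seated, flange down, in the mill socket. I released it and moved the arm clear, at about 12 s on the clock.

- **Fit:** I gripped it by the neck at 12 N, turned it about 14° to match the hexagonal hole, and made one 1.4 mm correction from the wrist view. It then went straight in, so no further shuffling or turning was needed. The largest force reading was about 6–7 N, on the floor of the hole, and I backed that off before letting go.
- **Height:** the arm stopped where the hole's floor should be (tool at 0.2926 m, 0.293 m predicted). After release, the scene and wrist views put the top of the neck within a pixel of where a fully seated core should be. The scene view rules out resting on the ledge by about 5 pixels.
- **Other parts:** I never touched them. The last wrist view shows the ones in its frame lying as before.
- **Not confirmed or disagreed:** the arm blocked the last top view, so it confirmed nothing. The first top and wrist measurements of the hole differed by 1.8 mm in y. I went with the wrist view, and the close-up agreed with it.

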